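# Probe the test points of a circuit board

## Task

The green board is propped up at one end in its white test nest: press it down until it sits level and flush. Then take the test probe from its rest and touch its tip, lightly but surely and for about half a second each, on top of the red-ringed, then the yellow-ringed, then the blue-ringed test post. Their heights differ, so feel for the contact and do not press hard. Lay the probe back in its rest, leave the board seated, and do not disturb the other things on the bench.

Things in the scene. Friction and masses are not known exactly. Their poses are not given: they have to be found in the camera images.
- nest: white test nest, fixed, 175 (x) x 125 (y) mm; origin at the centre of its underside. Pocket 135 x 85 mm, its floor 20 mm and its rim 24 mm above the origin. An orange ejector bar (12 x 40 mm, centred 50 mm along +x) stands 14 mm out of the floor; it slides down stiffly (about 3 N), stays where it is pushed, and goes flush with the floor
- board: loose green circuit board, 130 (x) x 80 (y) x 4 mm, 110 g, parts up to 9 mm and test posts up to 22 mm tall on top; origin at the centre of its underside, z out of its top. At the start its +x end is propped on the nest's ejector, 0.13 rad out of level; seated, its top is flush with the nest's rim
- press_end (a point): bare place on the board's top face over the ejector, 50 mm along +x from the board's centre and free of parts for 14 mm round it: where to press it down
- pad_red (a point): foot of the red-ringed test post: a brass post with a flat cap 12 mm across, standing upright on the board in a red ring 21 mm across. The point is on the post's axis, on the board's top face, z out of the board. The cap's top is 4 to 22 mm above this point, different for each post and each time, and is not reported: feel for it
- pad_yellow (a point): foot of the yellow-ringed test post: a brass post with a flat cap 12 mm across, standing upright on the board in a yellow ring 21 mm across. The point is on the post's axis, on the board's top face, z out of the board. The cap's top is 4 to 22 mm above this point, different for each post and each time, and is not reported: feel for it
- pad_blue (a point): foot of the blue-ringed test post: a brass post with a flat cap 12 mm across, standing upright on the board in a blue ring 21 mm across. The point is on the post's axis, on the board's top face, z out of the board. The cap's top is 4 to 22 mm above this point, different for each post and each time, and is not reported: feel for it
- probe: test probe, 70 g, lying level in its rest. Black handle with a yellow band: bar 110 (x) x 16 (y) x 18 (z) mm, from x = -50 to +60 mm; then a grey nose and a 4 mm steel needle run along -x to the tip at x = -107 mm. Origin on the handle's underside at its centre of mass, where to grip; its axis is at z = +9 mm. Picked from above it is level in the hand: lean the hand 30 to 45 degrees to touch
- probe_tip (a point): the needle's rounded end (2 mm radius), on the probe's axis, 107 mm along -x from the probe's origin
- rest: fixed probe rest: blue base 110 (x) x 46 (y) x 6 mm, two aluminium posts at x = -40 and +40 mm, each 12 mm along x and 32 mm wide, with saddles 34 mm above the origin between cheeks 12 mm higher and 24 mm apart. Origin: centre of its underside. The probe lies along its x, handle underside on the saddles, probe origin above the rest's origin
- clip_tray: grey open tray of black clips, 130 x 90 x 30 mm, fixed; bystander; origin at the centre of its underside
- connector_a: loose white connector housing, 28 x 14 x 12 mm; bystander; origin at the centre of its underside
- connector_b: loose white connector housing, 28 x 14 x 12 mm; bystander; origin at the centre of its underside
- bracket: loose black bracket, 50 x 30 mm, 32 mm tall; bystander; origin at the centre of its underside
- tape_roll: loose yellow tape roll, 68 mm across, 19 mm tall, lying flat; bystander; origin at the centre of its underside
- screwdriver: loose red-handled screwdriver lying along its x axis; bystander; origin near its middle, on the mat
- cleaner: blue cleaner bottle, 52 mm across, 130 mm tall, standing; bystander; origin at the centre of its underside

How it is judged (in metres and radians):
On the way, in this order (a step that is already met when the one before it is completed fails the run):
1. the board lies level and flush in its nest (within 0.02 rad; its underside's centre within 1.5 mm of the pocket floor) for 0.2 s (angle between board's own z axis and vertical below 0.02 rad and z of board in the frame of nest below 0.0215 m), for 0.2 s.
2. the probe's tip touches the red-ringed post firmly enough to make contact (over 1.5 N, tip within 7 mm of the post's axis seen from above) for 0.25 s (horizontal distance between probe_tip and pad_red below 0.007 m and contact force between probe and board above 1.5 N), for 0.25 s.
3. the probe's tip touches the yellow-ringed post firmly enough to make contact (over 1.5 N, tip within 7 mm of the post's axis seen from above) for 0.25 s (horizontal distance between probe_tip and pad_yellow below 0.007 m and contact force between probe and board above 1.5 N), for 0.25 s.
4. the probe's tip touches the blue-ringed post firmly enough to make contact (over 1.5 N, tip within 7 mm of the post's axis seen from above) for 0.25 s (horizontal distance between probe_tip and pad_blue below 0.007 m and contact force between probe and board above 1.5 N), for 0.25 s.
At the end, for the whole second after the job is handed in: the board lies level (within 0.02 rad) and flush in its nest (within 1.5 mm), and the probe lies still on both saddles of its rest: its origin within 20 mm of the rest's centre line point, its underside 30 to 38 mm above the rest's underside, its length along the rest within 0.2 rad (all of step 1 and horizontal distance between probe and rest below 0.02 m and z of probe in the frame of rest between 0.03 and 0.038 m and angle between the x axis of probe and the x axis of rest, either way round below 0.2 rad and linear speed of probe below 0.02 m/s); the robot touches nothing.
It fails at once if the probe is pressed on the board with more than 17 N (contact force between probe and board above 17 N).
It fails at once if a bystander is moved more than 20 mm (distance of any of clip_tray, connector_a, connector_b, bracket, tape_roll, screwdriver, cleaner from where it was at the start of the episode above 0.02 m).
It also fails if it takes over 70 s, if anything falls off the work surface, if the arm or the gripper's body presses on something with over 40 N, if the wrist force passes 120 N, or if a joint passes its speed limit or range.

## Robot

A 6-joint arm with a two-finger parallel gripper is mounted at the origin on the work surface. World frame = base frame: x ahead of the robot, y to its left, z up, the work surface at z = 0. Lengths are in mm, angles in rad, forces in N, time in s.
With the tool pointing down it reaches from about 275 to 750 mm from the base axis. Payload 10.2 kg.
Tool frame: the origin (TCP) lies at the very end of the fingers, on their centre line; the grasp point (between the pads) lies ctrl.grip_depth behind it (ctrl.grip_depth is the distance from the TCP to the grasp point, in mm); z points along the fingers, y is the direction in which the jaws open and shut (so a half turn about z gives the same grasp; the last joint's range is limited). The gripper opens to 85 mm and grips with 20 to 120 N. Pads are 22 mm wide; open, the fingers measure 114 mm over their backs; the gripper's body (76 mm by 85 mm) begins 54 mm behind the grasp point. The pads swing forward as they close: fully open they stand 13 mm farther back than shut.
Start: joints at [1.086, 0.313, 1.498, -0, 1.331, -0.223], TCP at [135.893, 507.114, 231.294] pointing down, gripper open.
Joint ranges: [-2.94, 2.94], [-0.97, 2.17], [0.19, 2.56], [-1.23, 4.37], [0.02, 3.11], [-2.88, 2.88]. Speed limits (rad/s): [2.39, 2.39, 3.01, 3.14, 3.14, 3.14].

## Interface

Orientations are given as a unit quaternion [w, x, y, z].
In Python, from rig import telemetry, eyes, ctrl, nets gives the robot as it stands. The module is installed in compiled form; this text tells all that it offers.
- The arm moves only by the tool drive_tool, never from a script. Its argument "series" is text: rows parted by semicolons, each of 7 numbers parted by spaces: the shift along the tool's x, y, z normalised to -1 to 1, where 1 is 0.12 m, then the turn, a rotation vector about the tool's x, y, z normalised to -1 to 1, where 1 is 0.5 rad, then the opening, from 0 (shut) to 1 (fully open). In form: tx ty tz wx wy wz hand; .... A call has 1 to 20 rows; each row is the pose to reach, as a shift and turn from the pose measured when the call began, along the tool's axes at that moment; what a row does not reach only later rows make up. A row lasts 1/10 s, in which the tool goes at most 50 mm and 8.59 degrees, less where a joint would pass 70% of its speed; a pose out of reach is approached as far as the arm can. A call with a number of a shift or a turn outside -1 to 1 is refused whole. A call with a gripper value outside its range is refused whole. The fingers move at their own pace and stop on an object; "newtons" is the grip in N (left out, the last holds). Time passes only in rows, so rows that repeat a pose let the fingers close. It gives the time, the measured TCP pose, the force and the opening at its end, in the units of the state.
- telemetry.sense(): the state, without advancing time (a new reading comes with each control period).
- eyes.capture(name): name is "side" or "top" or "wrist"; returns a dict with "frame" (480x640x3 uint8, red, green, blue), "fx", "fy", "cx", "cy" (pixels), "view" (4x4, takes a point from world to camera coordinates). Camera axes: x right, y up, looking along -z (the intrinsics and any distortion apply to the point x, -y, -z); pixel columns grow to the right and rows downward; lengths in mm; the calibration is good to about 2 mm. The wrist camera is an equidistant fisheye: a pixel r from the principal point sees the ray r / f radians off the axis. A picture is of the moment at which its call begins. There is no depth.
- ctrl.finish_job(): hands the job in, once; it reports no verdict.
Trained networks look in a picture, given as the dict that the camera call returned (one of the last four; its "shot" number tells which), for a name from the list of things; names that differ only in an ending like _2 or _b are one class to them, and where a whole thing is asked for, a point or a joint stands for the part that bears it (a point fixed in the world has none). Each returns a list of dicts, best first, with "confidence" (0 to 1); they miss things now and then, are a little off and sometimes report something else, mostly with a low value. They report only what shows in the picture. A call takes as long as a camera call.
- nets.spot_in(name, picture): "rect" ([left, top, right, bottom] in pixels, round what is visible of it).
The state is a dict: "time_s": time; "joints": joint angles; "dq": joint speeds; "tau": joint torques, N m; "eef_pos": TCP position; "ee_rot": TCP orientation; "force": force on the tool from outside, world axes, zero at the start; "wrist_torque": the same for the moment, N m; "grip_width": opening from 0.0 (shut) to 1.0 (fully open).
Only numpy, scipy, OpenCV 4.12 (cv2) and the standard library are available. Lean on these libraries where they do the work, as an engineer would, in place of code of your own. Each camera call takes 0.05 s, during which the arm holds its last target. There are 200 camera calls.

## Working session

There is one attempt and no reset: what is moved stays moved. The work goes in short steps, Python scripts to look and compute and a tool call to move; the robot and the scene stay as the last step left them, time stands still between calls to the robot, and variables do not carry over. Pictures are saved under pics/ and viewed, about 8 in all and at most 12, crops included, and the job is handed in when it is done.

Besides the shell and the picture viewer there is one more tool, called as a command line: name --argument value ..., lists and objects as JSON in quotes. drive_tool: Moves the arm, as the interface text tells. Scaled input: -1 to 1 covers 0.12 m each way for a shift and 0.5 rad each way for a turn. Its arguments: {"type":"object","properties":{"series":{"type":"string"},"newtons":{"type":"number"}},"required":["series"]}

```bash
mkdir -p pics; cat > h.py <<'E'
import numpy as np, cv2
from rig import telemetry, eyes, ctrl, nets
from scipy.spatial.transform import Rotation as R
def shot(n,fn=None):
    p=eyes.capture(n)
    if fn: cv2.imwrite('pics/'+fn,cv2.cvtColor(p['frame'],cv2.COLOR_RGB2BGR))
    return p
def ray(p,u,v,fish=False):
    V=np.array(p['view']);x=(u-p['cx'])/p['fx'];y=(v-p['cy'])/p['fy']
    if fish:
        r=np.hypot(x,y);s=np.sin(r)/max(r,1e-9);d=np.array([x*s,y*s,np.cos(r)])
    else: d=np.array([x,y,1.])
    d=np.array([d[0],-d[1],-d[2]])
    return -V[:3,:3].T@V[:3,3], V[:3,:3].T@d
def atz(p,u,v,z,fish=False):
    o,d=ray(p,u,v,fish);return o+d*(z-o[2])/d[2]
def proj(p,X,fish=False):
    V=np.array(p['view']);c=V[:3,:3]@np.array(X,float)+V[:3,3];c=np.array([c[0],-c[1],-c[2]])
    if fish:
        h=np.hypot(c[0],c[1]);t=np.arctan2(h,c[2]);c=np.array([c[0]/h*t,c[1]/h*t,1])
    return np.array([p['cx']+p['fx']*c[0]/c[2],p['cy']+p['fy']*c[1]/c[2]])
def rel(pos,Rt):
    """row numbers for target TCP pos (mm) and rotation from now"""
    s=telemetry.sense();q=s['ee_rot'];R0=R.from_quat([q[1],q[2],q[3],q[0]])
    return np.r_[R0.inv().apply(np.array(pos)-s['eef_pos'])/120,(R0.inv()*Rt).as_rotvec()/.5].round(4)
E
python3 - <<'E'
from h import *
np.set_printoptions(precision=2,suppress=True)
print(telemetry.sense(),ctrl.grip_depth)
t=shot('top','top.png');s=shot('side','side.png')
for p in (t,s):
    print(np.array(p['view']),p['fx'],p['fy'],p['cx'],p['cy'],-p['view'][:3,:3].T@p['view'][:3,3])
    for n in ['nest','board','press_end','pad_red','pad_yellow','pad_blue','probe','probe_tip','rest']:
        print(n,[(np.round(d['rect']),round(d['confidence'],2)) for d in nets.spot_in(n,p)[:2]])
E
```

```text
{'time_s': 0.0, 'joints': array([ 1.09,  0.31,  1.5 ,  0.  ,  1.33, -0.22]), 'dq': array([ 0., -0.,  0.,  0., -0.,  0.]), 'tau': array([  0.  , -41.23, -25.98,  -0.  ,   0.  ,   0.  ]), 'eef_pos': array([135.78, 506.88, 230.73]), 'ee_rot': array([-0.  ,  0.13,  0.99, -0.  ]), 'force': array([-0.5 ,  0.57,  1.19]), 'wrist_torque': array([-0.01,  0.05,  0.06]), 'grip_width': 0.9981714655131128} 18.700000000000003
[[    0.03    -1.      -0.01     5.4 ]
 [    0.98     0.03     0.2   -546.15]
 [   -0.2     -0.01     0.98 -1046.6 ]
 [    0.       0.       0.       1.  ]] 460.24099331306064 460.24099331306064 309.6854249250155 244.12554810622785 [ 328.5     8.78 1133.89]
nest [(array([286., 217., 361., 296.]), 0.96)]
board [(array([297., 224., 350., 284.]), 0.91), (array([224., 310., 232., 324.]), 0.74)]
press_end [(array([302., 223., 348., 284.]), 0.74)]
pad_red [(array([300., 222., 347., 283.]), 0.62), (array([492., 224., 540., 297.]), 0.18)]
pad_yellow [(array([297., 226., 348., 282.]), 0.77), (array([ 94., 228., 131., 256.]), 0.43)]
pad_blue [(array([301., 222., 350., 285.]), 0.59)]
pro
[... 309 characters left out ...]
-0.08     0.75     0.66 -1366.49]
 [    0.       0.       0.       1.  ]] 470.1942895803898 470.1942895803898 320.8710581239517 240.07837646662932 [ 436.97 1032.74  951.03]
nest [(array([289., 220., 358., 272.]), 0.91)]
board [(array([303., 225., 351., 256.]), 0.73)]
press_end [(array([302., 223., 351., 259.]), 0.69)]
pad_red [(array([302., 223., 350., 256.]), 0.82)]
pad_yellow [(array([303., 224., 353., 257.]), 0.6)]
pad_blue [(array([301., 223., 351., 256.]), 0.61), (array([297., 318., 360., 344.]), 0.27)]
probe [(array([296., 316., 358., 345.]), 0.78), (array([313., 155., 362., 168.]), 0.4)]
probe_tip [(array([296., 317., 351., 341.]), 0.66)]
rest [(array([298., 330., 347., 355.]), 0.55)]
```

View pics/top.png

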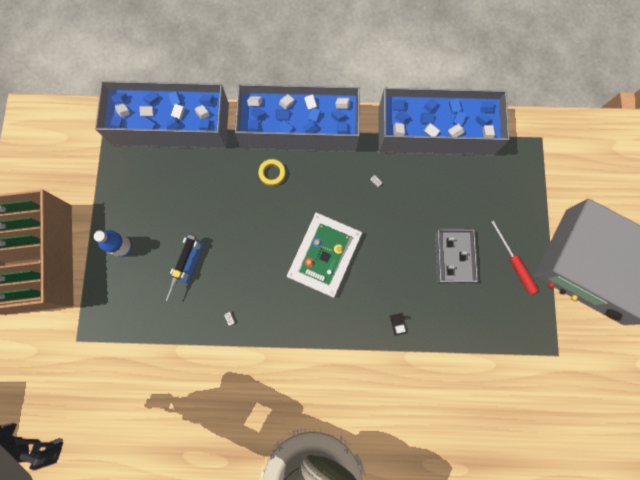

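View pics/side.png

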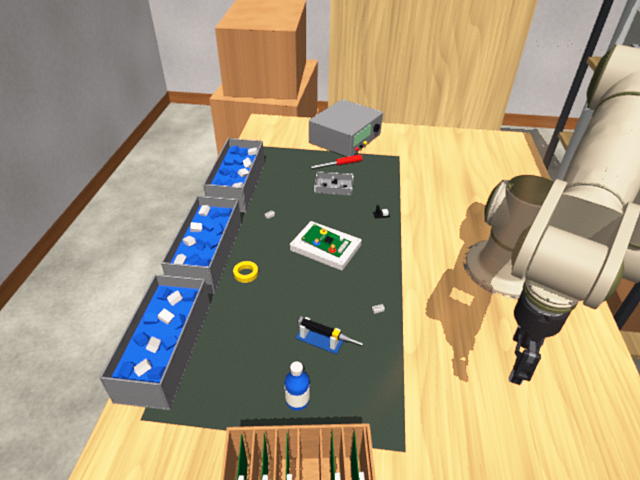

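```bash
python3 - <<'E'
from h import *
np.set_printoptions(precision=3,suppress=True)
t=shot('top')
N=atz(t,325,255,24);P=atz(t,186,260,45);print(N,P,atz(t,168,300,43),atz(t,192,237,43), atz(t,337,296,24),atz(t,362,234,24),atz(t,319,214,24),atz(t,288,277,24))
w=shot('wrist','w0.png');V=w['view'];s=telemetry.sense();q=s['ee_rot'];R0=R.from_quat([q[1],q[2],q[3],q[0]])
print(w['fx'],w['cx'],w['cy'],R0.as_matrix(),'cam in tool',R0.inv().apply(-V[:3,:3].T@V[:3,3]-s['eef_pos']),V[:3,:3]@R0.as_matrix())
Rd=R.from_matrix([[0,1,0],[1,0,0],[0,0,-1]])
print(rel([P[0]-40,P[1],260],R0),rel([N[0]-40,N[1],260],R0))
E
```

```text
[525.834 -16.526  24.   ] [500.288 317.149  45.   ] [403.752 352.367  43.   ] [557.513 307.823  43.   ] [426.598 -47.697  24.   ] [ 581.107 -106.613   24.   ] [629.135   0.838  24.   ] [469.075  71.913  24.   ]
371.64829954431775 313.0574666691636 236.24332562827897 [[-0.966  0.259  0.   ]
 [ 0.259  0.966 -0.   ]
 [-0.    -0.    -1.   ]] cam in tool [  67.066   -0.888 -143.181] [[-0.     1.     0.   ]
 [ 0.965 -0.     0.262]
 [ 0.262  0.    -0.965]]
[-3.021 -0.829 -0.239  0.     0.     0.   ] [-3.946 -3.46  -0.239  0.     0.     0.   ]
```

drive_tool --series "-0.4 -0.1 -0.08 0 0 0 1; -0.8 -0.2 -0.08 0 0 0 1; -1 -0.28 -0.08 0 0 0 1"

```text
time_s: 1.4
eef_pos: [245.6, 442.2, 241.1]
ee_rot: [0.0, 0.131, 0.991, 0.0]
force: [0.0, -0.4, -0.8]
grip_width: 1.004
```

drive_tool --series "-0.4 -0.1 -0.08 0 0 0 1; -0.8 -0.2 -0.08 0 0 0 1; -1 -0.28 -0.08 0 0 0 1"

```text
time_s: 1.7
eef_pos: [355.4, 376.8, 250.9]
ee_rot: [0.001, 0.132, 0.991, 0.0]
force: [0.1, -0.0, 0.4]
grip_width: 1.0
```

drive_tool --series "-0.4 -0.1 -0.08 0 0 0 1; -0.8 -0.2 -0.08 0 0 0 1; -1 -0.28 -0.08 0 0 0 1; -1 -0.28 -0.08 0 0 0 1"

```text
time_s: 2.1
eef_pos: [464.8, 310.7, 260.1]
ee_rot: [0.001, 0.134, 0.991, -0.0]
force: [-0.2, -1.0, -0.2]
grip_width: 1.003
```

```bash
python3 - <<'E'
from h import *
s=telemetry.sense();print(s['time_s'],s['eef_pos'],s['joints'],s['force'])
w=shot('wrist','w1.png');np.save('w1.npy',np.r_[w['view'].ravel(),w['fx'],w['cx'],w['cy']])
for n in ['probe','probe_tip','rest']: print(n,[(np.round(d['rect']),round(d['confidence'],2)) for d in nets.spot_in(n,w)[:2]])
E
```

```text
2.1 [464.76799159 310.72169493 260.11063496] [ 3.80247324e-01  3.69815500e-01  1.34363690e+00 -1.07247387e-03
  1.42680689e+00 -9.20704121e-01] [-0.20882443 -1.00979599 -0.20929398]
probe [(array([323., 128., 350., 293.]), 0.81)]
probe_tip [(array([324., 132., 351., 294.]), 0.95), (array([308., 183., 358., 282.]), 0.32)]
rest [(array([311., 182., 359., 285.]), 0.74)]
```

View pics/w1.png

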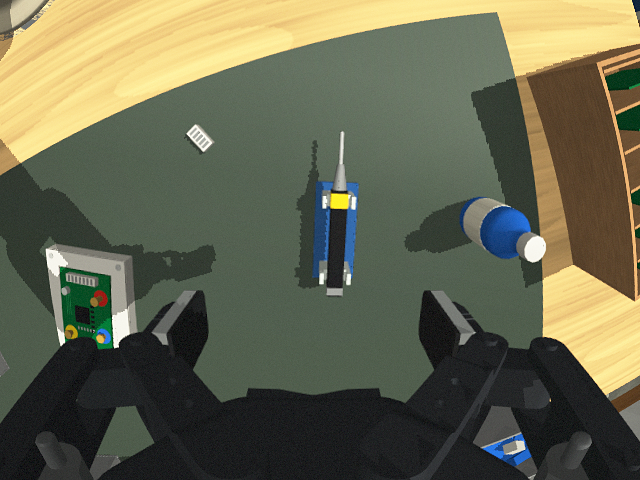

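drive_tool --series "-0.1 -0.4 0 0 0 0 1; -0.25 -0.8 0 0 0 0 1; -0.3 -0.9 0 0 0 0 1"

```text
time_s: 2.6
eef_pos: [467.3, 197.9, 261.2]
ee_rot: [0.001, 0.132, 0.991, 0.0]
force: [0.6, 0.4, 1.1]
grip_width: 1.0
```

drive_tool --series "-0.1 -0.4 0 0 0 0 0; -0.25 -0.8 0 0 0 0 0; -0.3 -0.9 0 0 0 0 0"

```text
time_s: 2.9
eef_pos: [473.5, 82.2, 261.6]
ee_rot: [0.001, 0.133, 0.991, -0.0]
force: [0.3, 0.0, -0.1]
grip_width: 0.518
```

drive_tool --series "-0.1 -0.4 0 0 0 0 0; -0.25 -0.8 0 0 0 0 0; -0.3 -0.8 0 0 0 0 0; -0.3 -0.8 0 0 0 0 0"

```text
time_s: 3.3
eef_pos: [483.2, -19.9, 261.7]
ee_rot: [0.002, 0.133, 0.991, -0.0]
force: [0.4, 0.3, 0.2]
grip_width: 0.001
```

```bash
python3 - <<'E'
from h import *
import pickle
s=telemetry.sense();print(s['time_s'],s['eef_pos'],s['joints'],s['force'])
w=shot('wrist','w2.png');pickle.dump(w,open('w2.pkl','wb'))
for n in ['nest','board','press_end','pad_red','pad_yellow','pad_blue']: print(n,[(np.round(d['rect']),round(d['confidence'],2)) for d in nets.spot_in(n,w)[:2]])
f=cv2.imread('pics/w2.png');v=cv2.resize(f[90:390,120:520],None,fx=2,fy=2,interpolation=2);cv2.imwrite('pics/w2c.png',v)
E
```

```text
3.3 [483.22697422 -19.8588903  261.73921671] [-2.84134091e-01  1.97308267e-01  1.56682353e+00  3.93856575e-04
  1.37440517e+00 -1.58745756e+00] [0.39014775 0.25178508 0.17810836]
nest [(array([120., 119., 157., 167.]), 0.6), (array([268., 148., 396., 316.]), 0.59)]
board [(array([285., 176., 372., 307.]), 0.8)]
press_end [(array([283., 174., 372., 305.]), 0.78)]
pad_red [(array([285., 175., 374., 305.]), 0.94), (array([ 43., 249., 142., 354.]), 0.74)]
pad_yellow [(array([285., 174., 375., 303.]), 0.85)]
pad_blue [(array([284., 174., 375., 306.]), 0.59)]
```

View pics/w2c.png

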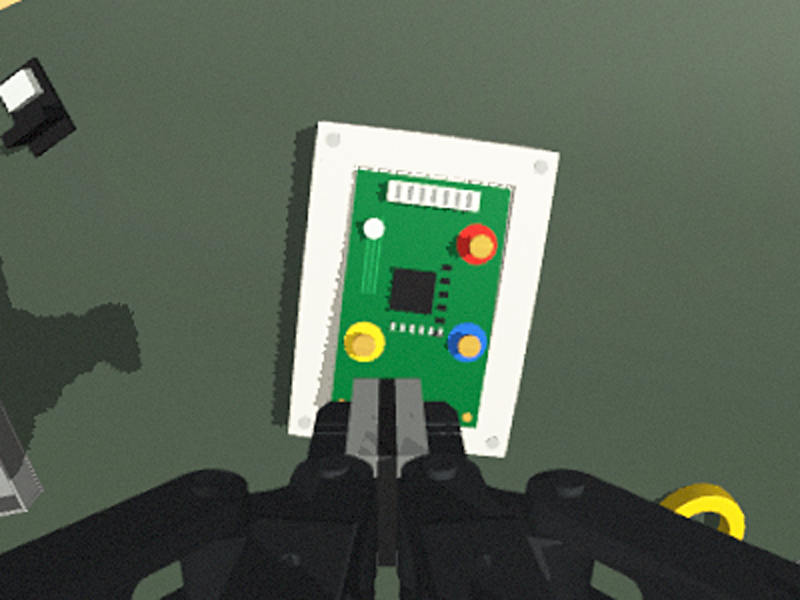

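```bash
cat >> h.py <<'E'
def fitrect(p,px,pts,x0,fish=True):
    """fit planar pose (x,y,yaw) of points pts (local mm, z=world z)"""
    from scipy.optimize import least_squares
    def W(v): 
        c,s=np.cos(v[2]),np.sin(v[2]);return [[v[0]+c*a-s*b,v[1]+s*a+c*b,z] for a,b,z in pts]
    r=least_squares(lambda v:np.ravel([proj(p,X,fish)-u for X,u in zip(W(v),px)]),x0,x_scale=[10,10,.1])
    return r.x,np.array(r.fun).round(1)
E
python3 - <<'E'
from h import *
import pickle
np.set_printoptions(precision=2,suppress=True)
w=pickle.load(open('w2.pkl','rb'))
px=np.array([(318,122),(558,152),(508,457),(290,434)])/2+[120,90]
# base side = -x end ; right in image = +y
pts=[(-87.5,-62.5,24),(-87.5,62.5,24),(87.5,62.5,24),(87.5,-62.5,24)]
v,f=fitrect(w,px,pts,[525,-17,-.37]);print('nest',v,f)
c,s=np.cos(v[2]),np.sin(v[2])
def loc(q): d=q[:2]-v[:2]; return np.array([c*d[0]+s*d[1],-s*d[0]+c*d[1]])
for n,u in dict(red=(477,244),yel=(364,342),blu=(467,342)).items():
    u=np.array(u)/2+[120,90]
    print(n,[loc(atz(w,*u,z,True)) for z in (24,30,36)])
print('press',v[:2]+50*np.array([c,s]))
P=v[:2]+50*np.array([c,s])
Rt=R.from_euler('z',v[2])*R.from_matrix([[-1,0,0],[0,1,0],[0,0,-1]])
print(rel([P[0],P[1],100],Rt),rel([P[0],P[1],50],Rt))
# side view of rest/probe: wrist w1
d=np.load('w1.npy');w1=dict(view=d[:16].reshape(4,4),fx=d[16],fy=d[16],cx=d[17],cy=d[18])
tip=atz(w1,342,132,43,True);end=atz(w1,335.5,290,52,True);print('tip',tip,'end',end,np.hypot(*(tip-end)[:2]),np.arctan2(*(end-tip)[1::-1]))
f=cv2.imread('pics/w1.png');v=cv2.resize(f[120:310,290:380],None,fx=3,fy=3,interpolation=2)
g=cv2.resize(cv2.imread('pics/side.png')[300:360,285:370],None,fx=6,fy=6,interpolation=2);
C=np.zeros((570,800,3),np.uint8);C[:,:270]=v;C[:360,285:795]=g;cv2.imwrite('pics/c1.png',C)
E
```

```text
nest [527.5  -14.73  -0.38] [ 0.1  0.3  0.2  0.  -0.8 -0.7  0.5  0.2]
red [array([-33.81,  26.48]), array([-34.95,  25.6 ]), array([-36.09,  24.71])]
yel [array([ 26.81, -26.73]), array([ 24.72, -26.78]), array([ 22.62, -26.83])]
blu [array([20.6 , 28.92]), array([18.6 , 27.99]), array([16.61, 27.07])]
press [573.93 -33.3 ]
[-0.76  0.08  1.35  0.    0.01  0.23] [-0.76  0.08  1.77  0.    0.01  0.23]
tip [402.08 355.73  43.  ] end [553.54 309.04  52.  ] 158.4972594989506 -0.29904799625208106
```

View pics/c1.png

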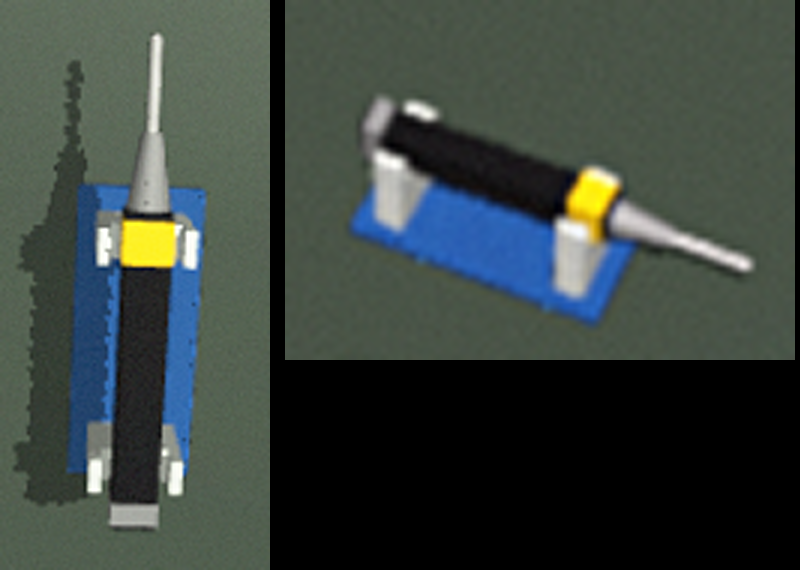

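drive_tool --series "-0.3 0.04 0.2 0 0 0.1 0; -0.6 0.08 0.5 0 0.01 0.2 0; -0.76 0.08 0.8 0 0.01 0.23 0; -0.76 0.08 1 0 0.01 0.23 0; -0.76 0.08 1 0 0.01 0.23 0"

```text
time_s: 4.15
eef_pos: [572.3, -32.8, 138.6]
ee_rot: [-0.004, 0.189, 0.982, 0.0]
force: [0.5, -0.1, 1.0]
grip_width: 0.004
```

```bash
python3 - <<'E'
from h import *
P=[573.93,-33.3];Rt=R.from_euler('z',-.38)*R.from_matrix([[-1,0,0],[0,1,0],[0,0,-1]])
for z in (60,45,24):print(rel([*P,z],Rt))
E
```

```text
[-0.0204  0.0017  0.6549 -0.0014 -0.0178  0.0014]
[-0.0215  0.0017  0.7799 -0.0014 -0.0178  0.0014]
[-0.0231  0.0019  0.9549 -0.0014 -0.0178  0.0014]
```

drive_tool --series "-0.02 0 0.3 0 -0.02 0 0; -0.02 0 0.6 0 -0.02 0 0; -0.02 0 0.75 0 -0.02 0 0; -0.02 0 0.79 0 -0.02 0 0; -0.02 0 0.83 0 -0.02 0 0; -0.02 0 0.86 0 -0.02 0 0"

```text
time_s: 4.75
eef_pos: [574.7, -33.5, 37.0]
ee_rot: [0.002, 0.188, 0.982, -0.001]
force: [0.9, 0.9, 1.1]
grip_width: 0.001
```

drive_tool --series "0 0 0.03 0 0 0 0; 0 0 0.06 0 0 0 0; 0 0 0.08 0 0 0 0; 0 0 0.1 0 0 0 0; 0 0 0.11 0 0 0 0"

```text
time_s: 5.25
eef_pos: [575.0, -33.6, 24.0]
ee_rot: [0.002, 0.188, 0.982, -0.001]
force: [-4.0, 1.1, 15.8]
grip_width: 0.003
```

drive_tool --series "0 0 0.006 0 0 0 0; 0 0 0.006 0 0 0 0; 0 0 0.006 0 0 0 0"

```text
time_s: 5.55
eef_pos: [575.0, -33.6, 24.1]
ee_rot: [0.002, 0.188, 0.982, -0.001]
force: [-2.4, 0.5, 9.3]
grip_width: 0.002
```

drive_tool --series "0 0 -0.1 0 0 0 0; 0 0 -0.5 0 0 0 0; 0 0 -1 0 0 0 0; 0 0 -1 0 0 0 0"

```text
time_s: 5.95
eef_pos: [576.4, -33.8, 150.3]
ee_rot: [0.007, 0.188, 0.982, -0.001]
force: [0.2, -0.6, 0.4]
grip_width: 0.004
```

drive_tool --series "0.4 0 -0.4 0 0 0 0; 0.8 0 -0.8 0 0 0 0; 0.9 0 -0.9 0 0 0 0; 0.9 0 -0.9 0 0 0 0"

```text
time_s: 6.35
eef_pos: [473.4, 7.7, 261.1]
ee_rot: [0.01, 0.188, 0.982, -0.001]
force: [-0.4, 0.1, -0.6]
grip_width: 0.003
```

```bash
python3 - <<'E'
from h import *
import pickle
s=telemetry.sense();print(s['time_s'],s['eef_pos'],s['force'])
w=shot('wrist','w3.png');pickle.dump(w,open('w3.pkl','wb'))
f=cv2.imread('pics/w3.png');v=cv2.resize(f[110:335,240:420],None,fx=3,fy=3,interpolation=2)
cv2.imwrite('pics/w3c.png',v[:600])
E
```

```text
6.35 [473.37104608   7.70337994 261.07104792] [-0.39079501  0.08772137 -0.61398736]
```

View pics/w3c.png

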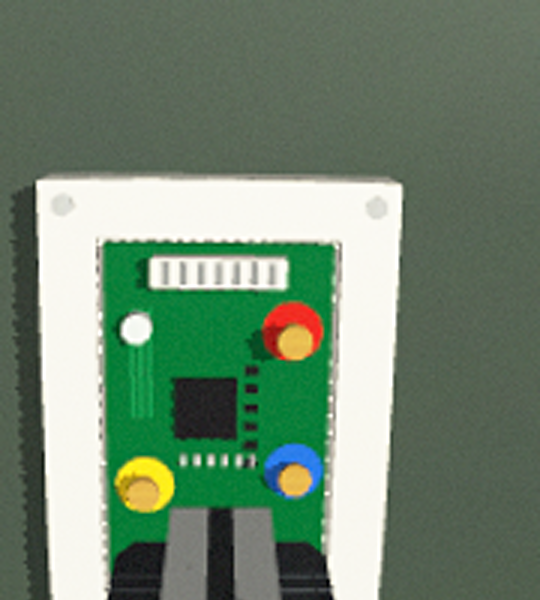

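```bash
python3 - <<'E'
from h import *
import pickle
np.set_printoptions(precision=2,suppress=True)
w=pickle.load(open('w3.pkl','rb'));f=w['frame'];hsv=cv2.cvtColor(cv2.resize(f,None,fx=4,fy=4,interpolation=2),cv2.COLOR_RGB2HSV)
# nest corners: front-edge known
off=np.array([240,110])
px=np.array([(36,182),(402,186)])/3+off
v,r=fitrect(w,px,[(-87.5,-62.5,24),(-87.5,62.5,24)],[527,-15,-.38]);print('nest',v,r)
c,s=np.cos(v[2]),np.sin(v[2]);v=np.array([527.5,-14.73,-.38]) if abs(r).max()>1 else v
def loc(q): d=q[:2]-v[:2]; return np.array([c*d[0]+s*d[1],-s*d[0]+c*d[1]])
guess=dict(red=((293,331),[(0,12),(170,180)]),yel=((144,485),[(24,32)]),blu=((293,470),[(100,125)]))
for n,(g,hs) in guess.items():
    g=np.array(g)/3+off
    m=sum(cv2.inRange(hsv,(a,130,90),(b,255,255)) for a,b in hs)
    roi=np.zeros_like(m);cv2.circle(roi,tuple((g*4).astype(int)),56,255,-1);m&=roi
    gold=cv2.inRange(hsv,(14,80,120),(23,255,255))&roi
    k=cv2.findNonZero(m);e=cv2.fitEllipse(cv2.convexHull(k))
    ctr=(np.array(e[0])-1.5)/4; q=atz(w,*ctr,24,True)
    kg=cv2.findNonZero(gold); ge=cv2.minEnclosingCircle(kg) if kg is not None else None
    print(n,'ring px',ctr,np.array(e[1])/4,'world',q,'loc',loc(q))
    cap={'red':(295,342),'yel':(142,493),'blu':(295,481)}[n]; cp=np.array(cap)/3+off
    o,d=ray(w,*cp,True)
    from scipy.optimize import minimize_scalar as M
    r=M(lambda z:np.hypot(*(atz(w,*cp,z,True)-q)[:2]),bounds=(20,60),method='bounded');print('cap z~',r.x,r.fun,'gold ctr',None if ge is None else ((np.array(ge[0])-1.5)/4-off)*3)
E
```

```text
nest [527.84 -15.72  -0.39] [ 0.3 -0.  -0.3 -0. ]
red ring px [337.   220.13] [19.45 20.29] world [504.51  21.71  24.  ] loc [-35.78  25.78]
cap z~ 40.564967820690086 0.29609605864394284 gold ctr [291.34 330.09]
yel ring px [287.8  271.03] [18.21 19.45] world [538.37 -48.62  24.  ] loc [ 22.22 -26.46]
cap z~ 33.568549424950014 0.09094780198481986 gold ctr [140.29 491.87]
blu ring px [337.3  266.49] [17.95 19.21] world [553.41   3.72  24.  ] loc [16.29 27.68]
cap z~ 35.601493076792885 0.37591962331944623 gold ctr [293.53 478.5 ]
```

```bash
python3 - <<'E'
from h import *
np.set_printoptions(precision=3,suppress=True)
d=np.load('w1.npy');w1=dict(view=d[:16].reshape(4,4),fx=d[16],fy=d[16],cx=d[17],cy=d[18])
o=np.array([290,120])
tip=atz(w1,*(np.array([157,33])/3+o),43,True);end=atz(w1,*(np.array([133.5,526])/3+o),52,True);print(tip,end,np.hypot(*(tip-end)[:2]))
y=np.arctan2(*(end-tip)[1::-1]);u=np.array([np.cos(y),np.sin(y)]);P=(tip[:2]+u*107+end[:2]-u*60)/2;print('yaw',y,P)
# rest base corners, top z=6
px=np.array([(78,184),(205,188),(188,470),(68,470)])/3+o
print(fitrect(w1,px,[(-55,-23,6),(-55,23,6),(55,23,6),(55,-23,6)],[*P,y]))
Rt=R.from_euler('z',y)*R.from_matrix([[-1,0,0],[0,1,0],[0,0,-1]])
print(rel([P[0],P[1],150],Rt),rel([P[0],P[1],150],Rt)[:3]/3)
E
```

```text
[401.22  356.298  43.   ] [559.118 306.558  52.   ] 165.54715715955027
yaw -0.30517448316992335 [502.583 324.367]
(array([504.872, 323.732,  -0.299]), array([-0.2, -0.6,  0.1, -0.5,  0.1,  1.1,  0.1,  0.2]))
[ 0.77   2.542  0.902  0.002  0.038 -0.145] [0.257 0.848 0.301]
```

drive_tool --series "0.1 0.4 0 0 0 0 1; 0.2 0.8 0 0 0 -0.05 1; 0.26 0.9 0 0 0 -0.1 1"

```text
time_s: 6.7
eef_pos: [485.0, 122.2, 257.6]
ee_rot: [0.008, 0.161, 0.987, -0.001]
force: [-0.3, -0.5, -0.4]
grip_width: 0.505
```

drive_tool --series "0.1 0.4 0 0 0 0 1; 0.2 0.8 0.2 0 0.02 -0.03 1; 0.26 0.9 0.4 0 0.04 -0.04 1"

```text
time_s: 7.0
eef_pos: [491.1, 236.9, 207.7]
ee_rot: [-0.002, 0.15, 0.989, 0.001]
force: [0.8, -0.4, 0.2]
grip_width: 0.989
```

```bash
python3 - <<'E'
from h import *
y=-.302;Rt=R.from_euler('z',y)*R.from_matrix([[-1,0,0],[0,1,0],[0,0,-1]])
print(telemetry.sense()['eef_pos'],rel([503.3,324.1,150],Rt))
E
```

```text
[491.05522453 236.90401728 207.73679083] [ 1.167e-01  7.237e-01  4.822e-01  1.700e-03 -7.100e-03  7.000e-04]
```

drive_tool --series "0.06 0.35 0.1 0 -0.007 0 1; 0.117 0.7 0.3 0 -0.007 0 1; 0.117 0.724 0.48 0 -0.007 0 1; 0.117 0.724 0.48 0 -0.007 0 1"

```text
time_s: 7.4
eef_pos: [501.8, 323.9, 145.6]
ee_rot: [-0.003, 0.15, 0.989, -0.002]
force: [-0.4, -0.3, -0.9]
grip_width: 0.997
```

```bash
python3 - <<'E'
from h import *
import pickle
print(telemetry.sense()['eef_pos'])
w=shot('wrist','w4.png');pickle.dump(w,open('w4.pkl','wb'))
f=cv2.imread('pics/w4.png')
for X in [(503.3,324.1,52),(503.3+60*np.cos(.302),324.1-60*np.sin(.302),52),(503.3-107*np.cos(.302),324.1+107*np.sin(.302),43)]:
    a=proj(w,X,True);print(a);cv2.circle(f,tuple(a.astype(int)),2,(255,0,255),-1)
cv2.imwrite('pics/w4c.png',cv2.resize(f[40:440,160:480],None,fx=1.5,fy=1.5))
E
```

```text
[501.8236746  323.91513274 145.61422871]
[316.12636013 243.05020496]
[315.75458495 323.32275345]
[316.5226941  80.8899426]
```

View pics/w4c.png

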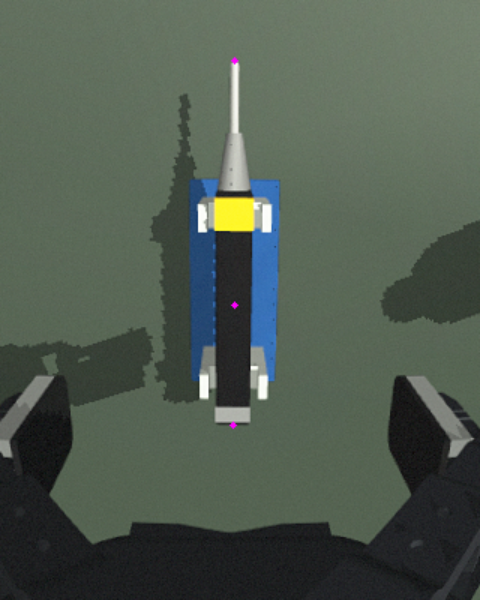

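```bash
python3 - <<'E'
from h import *
y=-.302;Rt=R.from_euler('z',y)*R.from_matrix([[-1,0,0],[0,1,0],[0,0,-1]])
print(rel([502.8,324.1,26],Rt))
E
```

```text
[-0.0023  0.0072  1.0173 -0.0046 -0.007   0.0011]
```

drive_tool --series "0 0.007 0.3 -0.005 -0.007 0 0.6; 0 0.007 0.6 -0.005 -0.007 0 0.6; 0 0.007 0.8 -0.005 -0.007 0 0.6; 0 0.007 0.95 -0.005 -0.007 0 0.6; 0 0.007 1 -0.005 -0.007 0 0.6; 0 0.007 1 -0.005 -0.007 0 0.6; 0 0.007 1 -0.005 -0.007 0 0.6"

```text
time_s: 8.15
eef_pos: [503.5, 324.0, 29.6]
ee_rot: [0.001, 0.15, 0.989, 0.001]
force: [0.6, 0.2, 0.2]
grip_width: 0.602
```

drive_tool --series "0 0 0 0 0 0 0; 0 0 0 0 0 0 0; 0 0 0 0 0 0 0; 0 0 0 0 0 0 0; 0 0 0 0 0 0 0; 0 0 0 0 0 0 0; 0 0 0 0 0 0 0; 0 0 0 0 0 0 0" --newtons 60

```text
time_s: 8.95
eef_pos: [504.0, 324.2, 30.6]
ee_rot: [0.002, 0.15, 0.989, 0.001]
force: [-0.5, -1.0, 5.5]
grip_width: 0.172
```

drive_tool --series "0 0 -0.05 0 0 0 0; 0 0 -0.15 0 0 0 0; 0 0 -0.35 0 0 0 0; 0 0 -0.65 0 0 0 0; 0 0 -1 0 0 0 0; 0 0 -1 0 0 0 0"

```text
time_s: 9.55
eef_pos: [505.8, 325.1, 157.4]
ee_rot: [0.006, 0.15, 0.989, 0.004]
force: [1.2, -0.5, -0.8]
grip_width: 0.174
```

```bash
python3 - <<'E'
from h import *
import pickle
s=telemetry.sense();print(s['eef_pos'],s['force'],s['wrist_torque'],s['grip_width'])
w=shot('wrist','w5.png');pickle.dump(w,open('w5.pkl','wb'))
f=cv2.imread('pics/w5.png')
sd=cv2.resize(cv2.imread('pics/side.png')[:1,:1],(1,1))
s2=shot('side','s2.png');g=cv2.imread('pics/s2.png')
from rig import nets
print(nets.spot_in('probe',s2)[:1],proj(s2,s['eef_pos']))
a=proj(s2,s['eef_pos']).astype(int)
C=np.zeros((600,800,3),np.uint8);C[:,:300]=cv2.resize(f[0:400,220:420],(300,600));y0,x0=max(a[1]-70,0),a[0]-60;C[:600,300:]=cv2.resize(g[y0:y0+120,x0:x0+100],(500,600));cv2.imwrite('pics/c5.png',C);print(x0,y0)
E
```

```text
[505.75757544 325.07621854 157.43213788] [ 1.17590339 -0.48939526 -0.79774415] [-0.02811474 -0.01105022 -0.02508069] 0.17397871227737738
[{'rect': [236.1, 260.9, 258.8, 283.4], 'confidence': 0.45}] [320.91338559 296.79958375]
260 226
```

View pics/c5.png

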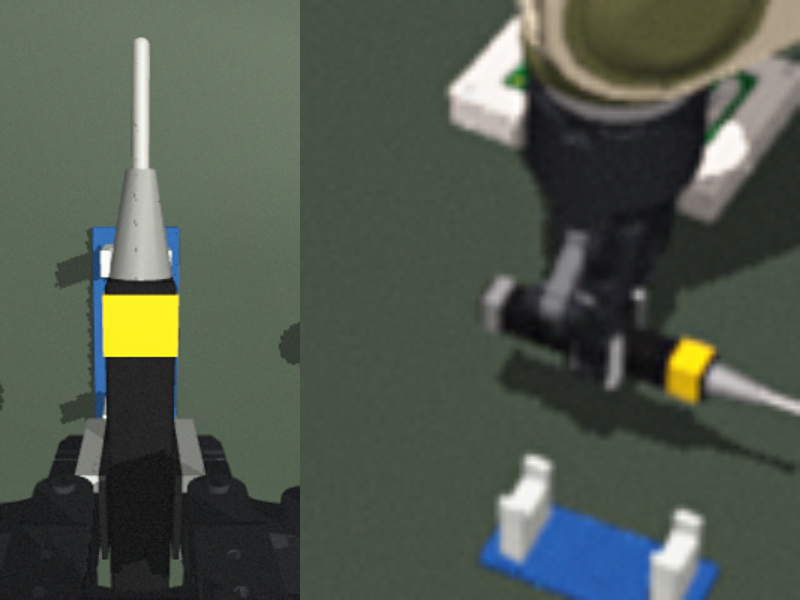

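```bash
cat >> h.py <<'E'
B=R.from_matrix([[-1,0,0],[0,1,0],[0,0,-1]])
TIP=np.array([107.5,0,-12.4])
def touch(xyz,yaw=-.302,lean=.6):
    Rt=R.from_euler('z',yaw)*B*R.from_rotvec([0,-lean,0])
    return rel(np.array(xyz)-Rt.apply(TIP),Rt),np.array(xyz)-Rt.apply(TIP)
def tipnow():
    s=telemetry.sense();q=s['ee_rot'];return np.array(s['eef_pos'])+R.from_quat([q[1],q[2],q[3],q[0]]).apply(TIP)
E
python3 - <<'E'
from h import *
import pickle
np.set_printoptions(precision=3,suppress=True)
w=pickle.load(open('w5.pkl','rb'));s=telemetry.sense();q=s['ee_rot'];R0=R.from_quat([q[1],q[2],q[3],q[0]])
print('pred tip px',proj(w,tipnow(),True), 'seen 314.7,26.7')
q=atz(w,314.7,26.7,tipnow()[2],True);print('tip in tool from image',R0.inv().apply(q-s['eef_pos']))
for n,p in dict(red=(504.5,21.7,75),yel=(538.4,-48.6,65),blu=(553.4,3.7,65)).items(): print(n,touch(p),s['joints'])
E
```

```text
pred tip px [310.738  25.601] seen 314.7,26.7
tip in tool from image [107.062   1.446 -12.396]
red (array([-1.556, -2.402,  0.207,  0.004, -1.195, -0.001]), array([595.893,  -6.772, 125.465])) [ 0.376  0.54   1.378 -0.     1.22  -0.893]
yel (array([-2.   , -2.878,  0.291,  0.004, -1.195, -0.001]), array([629.793, -77.072, 115.465])) [ 0.376  0.54   1.378 -0.     1.22  -0.893]
blu (array([-1.99 , -2.424,  0.292,  0.004, -1.195, -0.001]), array([644.793, -24.772, 115.465])) [ 0.376  0.54   1.378 -0.     1.22  -0.893]
```

drive_tool --series "-0.15 -0.4 0 0 0 0 0; -0.35 -0.8 0 0 0 0 0; -0.5 -1 0 0 0 0 0" --newtons 100

```text
time_s: 10.0
eef_pos: [523.9, 189.1, 149.1]
ee_rot: [0.0, 0.151, 0.989, 0.0]
force: [1.1, 0.5, -0.6]
grip_width: 0.161
```

drive_tool --series "-0.2 -0.3 0 0 -0.25 0 0; -0.5 -0.6 0 0 -0.5 0 0; -0.7 -0.8 0 0 -0.8 0 0; -0.8 -1 0 0 -1 0 0; -0.8 -1 0 0 -1 0 0"

```text
time_s: 10.5
eef_pos: [577.7, 44.1, 146.6]
ee_rot: [0.243, 0.147, 0.958, -0.038]
force: [0.6, 1.0, -0.7]
grip_width: 0.164
```

```bash
sed -i 's/^TIP=.*/TIP=np.array([107.3,1.0,-12.4])/' h.py; python3 - <<'E'
from h import *
print(tipnow(),telemetry.sense()['force'],telemetry.sense()['joints'])
for z in (70,50): print(touch((504.5,21.7,z)))
E
```

```text
[482.40168645  75.06467362 106.39018841] [ 0.56551197  0.96592349 -0.74174079] [-0.07752297  0.32385376  1.8136887  -0.21623072  0.52844787 -1.18324529]
(array([-0.1329, -0.3669,  0.3216, -0.0045, -0.2064, -0.0037]), array([595.43793686,  -7.67720504, 120.35197577]))
(array([-0.0535, -0.3667,  0.4681, -0.0045, -0.2064, -0.0037]), array([595.43793686,  -7.67720504, 100.35197577]))
```

drive_tool --series "-0.07 -0.2 0.1 0 -0.1 0 0; -0.13 -0.37 0.2 0 -0.2 0 0; -0.13 -0.37 0.32 0 -0.206 0 0; -0.055 -0.367 0.468 -0.004 -0.206 -0.004 0; -0.055 -0.367 0.468 -0.004 -0.206 -0.004 0"

```text
time_s: 11.0
eef_pos: [594.1, -7.3, 97.2]
ee_rot: [0.289, 0.144, 0.946, -0.044]
force: [0.0, 0.7, -1.0]
grip_width: 0.164
```

```bash
python3 - <<'E'
from h import *
import pickle
print(tipnow(),telemetry.sense()['force'],telemetry.sense()['joints'])
for z in (46,44,40,38): print(touch((504.5,21.7,z))[0])
w=shot('wrist','w6.png');print(proj(w,tipnow(),True),proj(w,(504.5,21.7,40),True))
s2=shot('side','s6.png')
f=cv2.imread('pics/w6.png');a=proj(w,tipnow(),True).astype(int);print(a)
y0,x0=max(a[1]-50,0),a[0]-60
C=np.zeros((500,800,3),np.uint8);c=cv2.resize(f[y0:y0+120,x0:x0+100],(400,480));C[:480,:400]=c
g=cv2.imread('pics/s6.png');b=proj(s2,tipnow()).astype(int);C[:480,400:]=cv2.resize(g[b[1]-40:b[1]+40,b[0]-35:b[0]+32],(400,480));cv2.imwrite('pics/c6.png',C)
E
```

```text
[502.81766457  22.18379009  47.52983436] [ 0.04856491  0.74370565 -1.04063808] [-0.17883315  0.41013201  1.89334683 -0.27600088  0.25832511 -1.2016095 ]
[-0.0057  0.0001  0.0123 -0.002  -0.0144  0.0008]
[ 0.0036  0.0001  0.0261 -0.002  -0.0144  0.0008]
[ 0.0222  0.0001  0.0537 -0.002  -0.0144  0.0008]
[ 0.0316  0.0001  0.0676 -0.002  -0.0144  0.0008]
[319.34663062  29.1598613 ] [318.54252064  24.48876311]
[319  31]
```

View pics/c6.png

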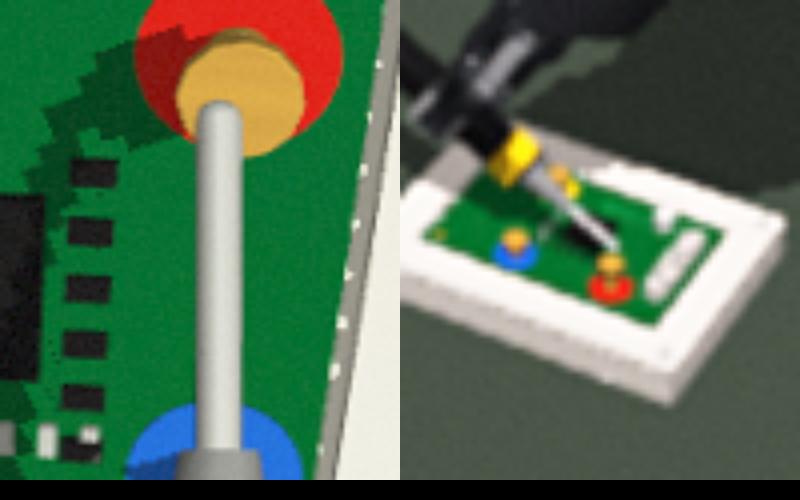

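```bash
sed -i 's/^TIP=.*/TIP=np.array([107.8,-1.0,-12.4])/' h.py; python3 - <<'E'
from h import *
print(tipnow())
for z in (44,42,40): print(touch((504.5,21.7,z),lean=.585)[0])
E
```

```text
[503.46081629  20.25609494  49.73214731]
[ 0.0244  0.0135  0.0539 -0.0003  0.0262  0.0013]
[ 0.0338  0.0135  0.0676 -0.0003  0.0262  0.0013]
[ 0.0432  0.0135  0.0814 -0.0003  0.0262  0.0013]
```

drive_tool --series "0.005 0.01 0.02 0 0 0 0; 0.0165 0.0135 0.039 0 0 0 0; 0.0165 0.0135 0.039 0 0 0 0; 0.0165 0.0135 0.039 0 0 0 0"

```text
time_s: 11.5
eef_pos: [597.0, -6.0, 95.4]
ee_rot: [0.291, 0.143, 0.945, -0.044]
force: [0.8, -0.0, -0.6]
grip_width: 0.161
```

drive_tool --series "0.0047 0 0.007 0 0 0 0; 0.0047 0 0.007 0 0 0 0; 0.0047 0 0.007 0 0 0 0"

```text
time_s: 11.8
eef_pos: [597.0, -6.0, 94.4]
ee_rot: [0.291, 0.143, 0.945, -0.044]
force: [-0.3, 0.1, 0.3]
grip_width: 0.157
```

drive_tool --series "0.0047 0 0.007 0 0 0 0; 0.0047 0 0.007 0 0 0 0; 0.0047 0 0.007 0 0 0 0"

```text
time_s: 12.1
eef_pos: [597.0, -6.0, 93.4]
ee_rot: [0.291, 0.143, 0.945, -0.044]
force: [-0.3, 0.2, -1.4]
grip_width: 0.16
```

```bash
python3 - <<'E'
from h import *
print(tipnow(),telemetry.sense()['time_s'])
E
```

```text
[504.92970202  21.54636612  42.91461118] 12.1
```

drive_tool --series "0.004 0 0.006 0 0 0 0; 0.004 0 0.006 0 0 0 0"

```text
time_s: 12.3
eef_pos: [596.9, -6.0, 92.4]
ee_rot: [0.291, 0.143, 0.945, -0.044]
force: [-0.4, 0.1, -1.0]
grip_width: 0.163
```

drive_tool --series "0.0024 0 0.0035 0 0 0 0; 0.0024 0 0.0035 0 0 0 0"

```text
time_s: 12.5
eef_pos: [596.9, -6.0, 91.8]
ee_rot: [0.291, 0.143, 0.945, -0.044]
force: [0.0, -0.1, -0.7]
grip_width: 0.163
```

drive_tool --series "0.004 0 0.006 0 0 0 0; 0.004 0 0.006 0 0 0 0"

```text
time_s: 12.7
eef_pos: [597.0, -6.0, 91.0]
ee_rot: [0.291, 0.143, 0.945, -0.044]
force: [0.5, 0.4, 0.4]
grip_width: 0.16
```

drive_tool --series "0.0024 0 0.0035 0 0 0 0; 0.0024 0 0.0035 0 0 0 0"

```text
time_s: 12.9
eef_pos: [597.2, -6.1, 90.7]
ee_rot: [0.292, 0.143, 0.945, -0.044]
force: [-0.6, -0.1, 1.0]
grip_width: 0.163
```

drive_tool --series "0.0024 0 0.0035 0 0 0 0; 0.0024 0 0.0035 0 0 0 0"

```text
time_s: 13.1
eef_pos: [597.4, -6.1, 90.4]
ee_rot: [0.292, 0.143, 0.945, -0.044]
force: [0.1, -0.5, 2.8]
grip_width: 0.161
```

drive_tool --series "0.0024 0 0.0035 0 0 0 0; 0.0024 0 0.0035 0 0 0 0"

```text
time_s: 13.3
eef_pos: [597.5, -6.1, 90.1]
ee_rot: [0.292, 0.143, 0.945, -0.044]
force: [-0.5, -0.2, 4.5]
grip_width: 0.162
```

drive_tool --series "0.0024 0 0.0035 0 0 0 0; 0.0024 0 0.0035 0 0 0 0; 0.0024 0 0.0035 0 0 0 0; 0.0024 0 0.0035 0 0 0 0; 0.0024 0 0.0035 0 0 0 0"

```text
time_s: 13.8
eef_pos: [597.7, -6.1, 89.8]
ee_rot: [0.292, 0.143, 0.944, -0.044]
force: [-0.5, -0.5, 5.3]
grip_width: 0.163
```

```bash
python3 - <<'E'
from h import *
a=tipnow();w=shot('wrist','w7.png');s=telemetry.sense();print(a,s['force'],s['joints'])
f=cv2.imread('pics/w7.png');p=proj(w,a,True).astype(int);print(p)
y0=max(p[1]-50,0);cv2.imwrite('pics/c7.png',cv2.resize(f[y0:y0+80,p[0]-50:p[0]+50],(500,400)))
E
```

```text
[505.74202125  21.38714492  39.16730629] [-0.38022393  0.62458653  5.49320319] [-0.17515397  0.4293294   1.89289474 -0.31306367  0.23374723 -1.16150309]
[312  24]
```

View pics/c7.png

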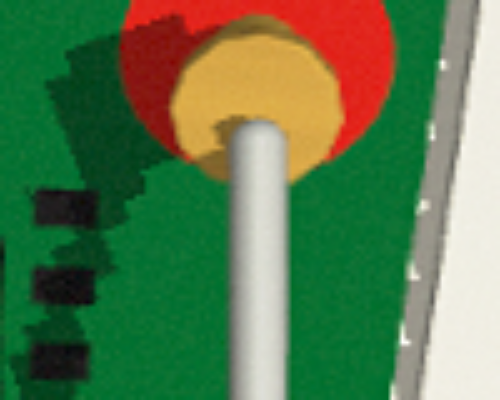

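drive_tool --series "-0.03 0 -0.04 0 0 0 0; -0.09 0 -0.14 0 0 0 0; -0.09 0 -0.14 0 0 0 0"

```text
time_s: 14.15
eef_pos: [597.6, -6.0, 111.2]
ee_rot: [0.293, 0.143, 0.944, -0.044]
force: [0.3, -0.1, 0.1]
grip_width: 0.161
```

```bash
sed -i 's/^TIP=.*/TIP=np.array([107,-1.0,-12.4])/' h.py; python3 - <<'E'
from h import *
print(tipnow(),telemetry.sense()['force'])
for z in (58,42): print(touch((538.4,-48.6,z),lean=.59)[0])
E
```

```text
[506.38977639  21.35047765  60.7555252 ] [ 0.30153997 -0.07685369  0.14138161]
[-0.3382 -0.478   0.2721  0.001   0.0246  0.0009]
[-0.2626 -0.478   0.382   0.001   0.0246  0.0009]
```

drive_tool --series "-0.11 -0.16 0.09 0 0.01 0 0; -0.25 -0.35 0.2 0 0.025 0 0; -0.338 -0.478 0.272 0 0.025 0 0; -0.338 -0.478 0.272 0 0.025 0 0; -0.263 -0.478 0.382 0 0.025 0 0; -0.263 -0.478 0.382 0 0.025 0 0; -0.263 -0.478 0.382 0 0.025 0 0"

```text
time_s: 14.85
eef_pos: [629.8, -75.5, 90.9]
ee_rot: [0.287, 0.143, 0.946, -0.043]
force: [0.4, -0.4, -0.3]
grip_width: 0.159
```

```bash
python3 - <<'E'
from h import *
a=tipnow();w=shot('wrist','w8.png');s=telemetry.sense();print(a,s['force'],s['joints'][4])
for z in (40,38,36): print(touch((538.4,-48.6,z),lean=.59)[0])
f=cv2.imread('pics/w8.png');p=proj(w,a,True).astype(int);q=proj(w,(538.4,-48.6,33.6),True);print(p,q)
y0=max(p[1]-50,0);C=cv2.resize(f[y0:y0+80,p[0]-50:p[0]+50],(500,400));cv2.circle(C,tuple(((q-[p[0]-50,y0])*5).astype(int)),3,(255,0,255),-1);cv2.imwrite('pics/c8.png',C)
E
```

```text
[537.92733685 -48.00467835  41.84237717] [ 0.06359602 -0.80082271 -0.77957045] 0.2789432204524103
[ 0.0093 -0.0042  0.0167  0.0016 -0.0004  0.002 ]
[ 0.0186 -0.0042  0.0305  0.0016 -0.0004  0.002 ]
[ 0.0278 -0.0042  0.0444  0.0016 -0.0004  0.002 ]
[312  26] [311.78860497  22.04425755]
```

View pics/c8.png

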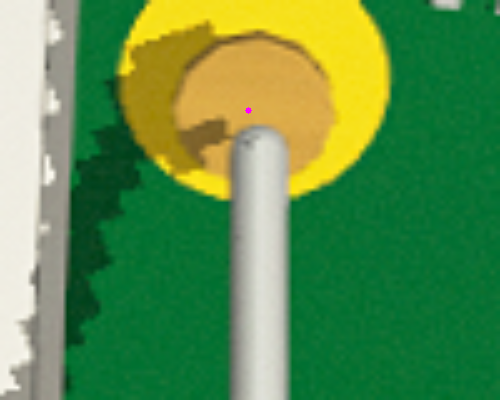

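drive_tool --series "0.014 0 0.0205 0 0 0 0; 0.014 0 0.0205 0 0 0 0; 0.014 0 0.0205 0 0 0 0"

```text
time_s: 15.2
eef_pos: [630.1, -75.5, 88.7]
ee_rot: [0.287, 0.143, 0.946, -0.043]
force: [-0.4, -1.2, -0.0]
grip_width: 0.164
```

drive_tool --series "0.004 0 0.006 0 0 0 0; 0.004 0 0.006 0 0 0 0"

```text
time_s: 15.4
eef_pos: [630.1, -75.4, 87.8]
ee_rot: [0.287, 0.143, 0.946, -0.043]
force: [0.7, 0.9, -1.1]
grip_width: 0.161
```

drive_tool --series "0.0024 0 0.0035 0 0 0 0; 0.0024 0 0.0035 0 0 0 0"

```text
time_s: 15.6
eef_pos: [630.1, -75.5, 87.3]
ee_rot: [0.287, 0.143, 0.946, -0.043]
force: [0.5, 0.1, -1.8]
grip_width: 0.165
```

drive_tool --series "0.0047 0 0.007 0 0 0 0; 0.0094 0 0.014 0 0 0 0; 0.0094 0 0.014 0 0 0 0"

```text
time_s: 15.9
eef_pos: [630.0, -75.4, 85.0]
ee_rot: [0.287, 0.143, 0.946, -0.043]
force: [0.3, 1.2, -0.5]
grip_width: 0.159
```

drive_tool --series "0.004 0 0.006 0 0 0 0; 0.004 0 0.006 0 0 0 0"

```text
time_s: 16.1
eef_pos: [630.0, -75.5, 84.1]
ee_rot: [0.287, 0.143, 0.946, -0.043]
force: [-0.6, 0.0, -0.7]
grip_width: 0.162
```

drive_tool --series "0.0024 0 0.0035 0 0 0 0; 0.0024 0 0.0035 0 0 0 0"

```text
time_s: 16.3
eef_pos: [630.2, -75.5, 83.8]
ee_rot: [0.287, 0.143, 0.946, -0.043]
force: [0.7, -0.7, 1.3]
grip_width: 0.162
```

Contact starting (x shifting, z stalling), as with red.

drive_tool --series "0.0024 0 0.0035 0 0 0 0; 0.0024 0 0.0035 0 0 0 0"

```text
time_s: 16.5
eef_pos: [630.3, -75.5, 83.4]
ee_rot: [0.288, 0.143, 0.946, -0.044]
force: [0.1, 0.1, 1.8]
grip_width: 0.161
```

drive_tool --series "0.0024 0 0.0035 0 0 0 0; 0.0024 0 0.0035 0 0 0 0"

```text
time_s: 16.7
eef_pos: [630.4, -75.6, 83.2]
ee_rot: [0.288, 0.143, 0.946, -0.044]
force: [-0.6, -0.3, 3.6]
grip_width: 0.162
```

drive_tool --series "0.0024 0 0.0035 0 0 0 0; 0.0024 0 0.0035 0 0 0 0; 0.0024 0 0.0035 0 0 0 0; 0.0024 0 0.0035 0 0 0 0; 0.0024 0 0.0035 0 0 0 0"

```text
time_s: 17.2
eef_pos: [630.6, -75.6, 82.8]
ee_rot: [0.288, 0.143, 0.946, -0.044]
force: [0.2, -0.7, 4.0]
grip_width: 0.163
```

```bash
python3 - <<'E'
from h import *
a=tipnow();w=shot('wrist','w9.png');s=telemetry.sense();print(a,s['force'])
E
```

```text
[538.83766202 -48.20040985  33.4639376 ] [-0.62841566  0.16232112  4.97892117]
```

drive_tool --series "-0.03 0 -0.04 0 0 0 0; -0.09 0 -0.14 0 0 0 0; -0.09 0 -0.14 0 0 0 0"

```text
time_s: 17.55
eef_pos: [630.6, -75.6, 104.1]
ee_rot: [0.289, 0.143, 0.946, -0.044]
force: [-0.1, -0.1, -0.3]
grip_width: 0.16
```

```bash
python3 - <<'E'
from h import *
print(tipnow(),telemetry.sense()['force'])
for z in (56,42): print(touch((553.4,3.7,z),lean=.59)[0])
E
```

```text
[538.95341892 -48.23565348  54.60851611] [-0.12362926 -0.06568186 -0.26658727]
[ 0.0048  0.448  -0.014   0.0018  0.0065  0.0022]
[0.07   0.4479 0.0827 0.0018 0.0065 0.0022]
```

drive_tool --series "0 0.15 -0.014 0 0 0 0; 0 0.3 -0.014 0 0.006 0 0; 0.005 0.448 -0.014 0 0.006 0 0; 0.005 0.448 -0.014 0 0.006 0 0; 0.07 0.448 0.083 0 0.006 0 0; 0.07 0.448 0.083 0 0.006 0 0; 0.07 0.448 0.083 0 0.006 0 0"

```text
time_s: 18.25
eef_pos: [644.9, -24.3, 90.8]
ee_rot: [0.287, 0.144, 0.946, -0.044]
force: [-0.2, 0.2, -1.1]
grip_width: 0.159
```

```bash
python3 - <<'E'
from h import *
a=tipnow();w=shot('wrist','w10.png');s=telemetry.sense();print(a,s['force'],s['joints'][4])
for z in (40,38,36): print(touch((553.4,3.7,z),lean=.59)[0])
f=cv2.imread('pics/w10.png');p=proj(w,a,True).astype(int);q=proj(w,(553.4,3.7,35.6),True);print(p,q)
y0=max(p[1]-50,0);C=cv2.resize(f[y0:y0+80,p[0]-50:p[0]+50],(500,400));cv2.circle(C,tuple(((q-[p[0]-50,y0])*5).astype(int)),3,(255,0,255),-1);cv2.imwrite('pics/c10.png',C)
E
```

```text
[553.01785176   3.15771859  41.66116623] [ 0.20223561  0.66682007 -0.82224127] 0.30418257316052494
[0.0105 0.0041 0.014  0.0012 0.0003 0.0013]
[0.0198 0.0041 0.0279 0.0012 0.0003 0.0013]
[0.0291 0.0041 0.0417 0.0012 0.0003 0.0013]
[312  26] [314.71387968  22.51797133]
```

View pics/c10.png

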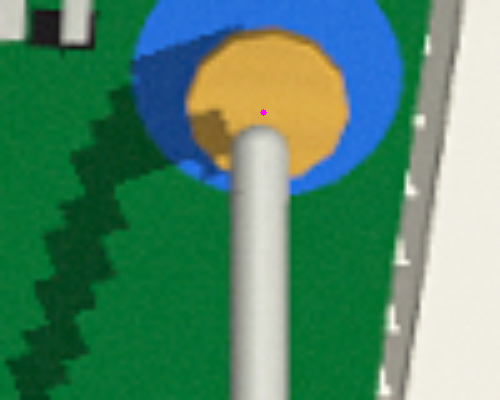

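drive_tool --series "0.01 0.004 0.014 0 0 0 0; 0.0145 0.005 0.021 0 0 0 0; 0.0145 0.005 0.021 0 0 0 0"

```text
time_s: 18.6
eef_pos: [645.2, -23.8, 88.3]
ee_rot: [0.287, 0.144, 0.946, -0.044]
force: [-0.7, 0.2, -0.4]
grip_width: 0.164
```

drive_tool --series "0.004 0 0.006 0 0 0 0; 0.004 0 0.006 0 0 0 0"

```text
time_s: 18.8
eef_pos: [645.2, -23.8, 87.3]
ee_rot: [0.287, 0.144, 0.946, -0.044]
force: [-0.1, -0.3, 0.5]
grip_width: 0.165
```

drive_tool --series "0.004 0 0.006 0 0 0 0; 0.004 0 0.006 0 0 0 0"

```text
time_s: 19.0
eef_pos: [645.1, -23.8, 86.3]
ee_rot: [0.287, 0.143, 0.946, -0.044]
force: [0.7, -0.3, -0.4]
grip_width: 0.159
```

drive_tool --series "0.004 0 0.006 0 0 0 0; 0.004 0 0.006 0 0 0 0"

```text
time_s: 19.2
eef_pos: [645.1, -23.8, 85.3]
ee_rot: [0.287, 0.144, 0.946, -0.044]
force: [-0.3, 0.2, -0.7]
grip_width: 0.158
```

drive_tool --series "0.0024 0 0.0035 0 0 0 0; 0.0024 0 0.0035 0 0 0 0"

```text
time_s: 19.4
eef_pos: [645.0, -23.8, 84.8]
ee_rot: [0.287, 0.144, 0.946, -0.044]
force: [0.1, -0.6, -1.0]
grip_width: 0.161
```

drive_tool --series "0.0024 0 0.0035 0 0 0 0; 0.0024 0 0.0035 0 0 0 0"

```text
time_s: 19.6
eef_pos: [645.1, -23.8, 84.3]
ee_rot: [0.287, 0.144, 0.946, -0.044]
force: [0.8, 0.1, -0.5]
grip_width: 0.16
```

drive_tool --series "0.0024 0 0.0035 0 0 0 0; 0.0024 0 0.0035 0 0 0 0"

```text
time_s: 19.8
eef_pos: [645.3, -23.8, 84.0]
ee_rot: [0.288, 0.144, 0.946, -0.044]
force: [0.4, -0.1, 0.7]
grip_width: 0.161
```

drive_tool --series "0.0024 0 0.0035 0 0 0 0; 0.0024 0 0.0035 0 0 0 0"

```text
time_s: 20.0
eef_pos: [645.4, -23.8, 83.7]
ee_rot: [0.288, 0.144, 0.946, -0.044]
force: [-0.3, 0.5, 1.4]
grip_width: 0.159
```

drive_tool --series "0.0024 0 0.0035 0 0 0 0; 0.0024 0 0.0035 0 0 0 0"

```text
time_s: 20.2
eef_pos: [645.6, -23.9, 83.4]
ee_rot: [0.288, 0.143, 0.946, -0.044]
force: [0.2, -0.1, 3.1]
grip_width: 0.163
```

drive_tool --series "0.0024 0 0.0035 0 0 0 0; 0.0024 0 0.0035 0 0 0 0"

```text
time_s: 20.4
eef_pos: [645.7, -23.9, 83.1]
ee_rot: [0.288, 0.144, 0.946, -0.044]
force: [-0.5, -0.6, 4.2]
grip_width: 0.167
```

drive_tool --series "0.0024 0 0.0035 0 0 0 0; 0.0024 0 0.0035 0 0 0 0; 0.0024 0 0.0035 0 0 0 0; 0.0024 0 0.0035 0 0 0 0; 0.0024 0 0.0035 0 0 0 0"

```text
time_s: 20.9
eef_pos: [645.8, -23.9, 82.8]
ee_rot: [0.288, 0.143, 0.946, -0.044]
force: [-0.7, 0.2, 5.0]
grip_width: 0.164
```

```bash
python3 - <<'E'
from h import *
s=telemetry.sense();print(tipnow(),s['force'])
E
```

```text
[554.13871332   3.51671947  33.41080145] [-0.72151102  0.23403476  4.95626645]
```

drive_tool --series "-0.03 0 -0.04 0 0 0 0; -0.12 0 -0.18 0 0 0 0; -0.25 0 -0.36 0 0 0 0; -0.4 0 -0.58 0 0 0 0; -0.4 0 -0.58 0 0 0 0"

```text
time_s: 21.4
eef_pos: [648.4, -24.4, 172.1]
ee_rot: [0.292, 0.143, 0.945, -0.044]
force: [0.1, 0.1, -0.5]
grip_width: 0.163
```

```bash
python3 - <<'E'
from h import *
Rt=R.from_euler('z',-.302)*B
s=telemetry.sense();print(s['eef_pos'],s['force'],rel([504,324.2,160],Rt))
E
```

```text
[648.35612445 -24.3907117  172.0990554 ] [ 0.06620408  0.12279725 -0.53274276] [ 1.7178e+00  2.4182e+00 -1.0476e+00  3.1000e-03  1.1984e+00  1.8000e-03]
```

drive_tool --series "0.1 0.2 -0.1 0 0.25 0 0; 0.3 0.4 -0.2 0 0.5 0 0; 0.45 0.6 -0.3 0 0.75 0 0; 0.6 0.8 -0.4 0 1 0 0; 0.6 0.8 -0.4 0 1 0 0"

```text
time_s: 21.9
eef_pos: [594.0, 95.2, 170.5]
ee_rot: [0.047, 0.148, 0.988, -0.006]
force: [0.5, -0.4, -1.4]
grip_width: 0.16
```

drive_tool --series "0.2 0.3 0 0 0.1 0 0; 0.4 0.6 0 0 0.2 0 0; 0.5 0.9 0 0 0.2 0 0; 0.5 0.9 0 0 0.2 0 0"

```text
time_s: 22.3
eef_pos: [567.8, 219.1, 163.6]
ee_rot: [-0.002, 0.147, 0.989, 0.001]
force: [0.6, -0.4, -0.3]
grip_width: 0.165
```

```bash
python3 - <<'E'
from h import *
Rt=R.from_euler('z',-.302)*B
s=telemetry.sense();print(s['eef_pos'],s['force'],rel([504,324.2,120],Rt))
E
```

```text
[567.75858734 219.05032993 163.55295469] [ 0.59117312 -0.43332235 -0.25847291] [ 0.7611  0.6836  0.3677  0.0035 -0.0094  0.0149]
```

drive_tool --series "0.3 0.25 0 0 0 0.01 0; 0.6 0.5 0.1 0 -0.009 0.015 0; 0.76 0.68 0.3 0.003 -0.009 0.015 0; 0.76 0.684 0.367 0.003 -0.009 0.015 0; 0.76 0.684 0.367 0.003 -0.009 0.015 0; 0.76 0.684 0.367 0.003 -0.009 0.015 0"

```text
time_s: 22.9
eef_pos: [505.1, 323.0, 120.3]
ee_rot: [0.0, 0.151, 0.989, 0.0]
force: [0.2, -0.7, 0.0]
grip_width: 0.166
```

```bash
python3 - <<'E'
from h import *
Rt=R.from_euler('z',-.302)*B
w=shot('wrist','w11.png')
s=telemetry.sense();print(s['eef_pos'],s['force']);
for z in (45,31):print(rel([504,324.2,z],Rt))
f=cv2.imread('pics/w11.png')
# expected tip if undisturbed, and rest front corners
for X in [(504.1-55*np.cos(.3)+b*np.sin(.3),324.1+55*np.sin(.3)+b*np.cos(.3),6) for b in (-23,23)]:
    cv2.circle(f,tuple(proj(w,X,True).astype(int)),2,(255,0,255),-1)
cv2.imwrite('pics/c11.png',cv2.resize(f[0:300,240:400],None,fx=2,fy=2))
E
```

```text
[505.26084953 323.03310778 120.69563709] [ 0.7548116   0.05702575 -1.46889962]
[ 0.0136  0.0055  0.6308  0.0019  0.0022 -0.0035]
[ 0.0138  0.0054  0.7475  0.0019  0.0022 -0.0035]
```

```bash
python3 - <<'E'
from h import *
for n in ('w5','w11'):
    g=cv2.imread(f'pics/{n}.png').astype(int);h=cv2.cvtColor(g.astype(np.uint8),cv2.COLOR_BGR2HSV)
    nd=((h[...,2]>150)&(h[...,1]<40))[:120,300:330]
    r=np.where(nd.sum(1)>=3)[0];print(n,'tip row',r[:3],[ (y,(np.where(nd[y])[0]+300).mean().round(1),nd[y].sum()) for y in (30,60,90)])
    y=cv2.inRange(h,(22,150,150),(35,255,255))[100:300,260:370];p=cv2.findNonZero(y);print('band',cv2.boundingRect(p))
E
```

```text
w5 tip row [25 26 27] [(30, np.float64(314.5), np.int64(10)), (60, np.float64(314.5), np.int64(10)), (90, np.float64(314.0), np.int64(11))]
band (29, 96, 50, 42)
w11 tip row [22 23 24] [(30, np.float64(318.5), np.int64(10)), (60, np.float64(318.5), np.int64(10)), (90, np.float64(317.5), np.int64(10))]
band (31, 94, 50, 42)
```

drive_tool --series "0.01 0 0.2 0 0 0 0; 0.013 0 0.4 0 0 0 0; 0.013 0 0.55 0 0 0 0; 0.013 0 0.65 0 0 0 0; 0.013 0 0.69 0 0 0 0; 0.013 0 0.71 0 0 0 0; 0.013 0 0.71 0 0 0 0"

```text
time_s: 23.65
eef_pos: [504.4, 323.5, 36.1]
ee_rot: [0.001, 0.151, 0.988, 0.001]
force: [-0.7, 0.4, -0.7]
grip_width: 0.166
```

```bash
python3 - <<'E'
from h import *
Rt=R.from_euler('z',-.302)*B
s=telemetry.sense();print(s['eef_pos'],s['force'],rel([504,324.2,31],Rt))
E
```

```text
[504.35929943 323.51610821  36.09793851] [-0.69648453  0.41122606 -0.72919875] [ 0.0046  0.0045  0.0425  0.0031  0.004  -0.0038]
```

drive_tool --series "0 0 0.015 0 0 0 0; 0 0 0.03 0 0 0 0; 0 0 0.03 0 0 0 0"

```text
time_s: 23.95
eef_pos: [504.7, 323.6, 32.8]
ee_rot: [0.002, 0.151, 0.988, 0.001]
force: [-0.1, 0.4, 0.2]
grip_width: 0.165
```

drive_tool --series "0 0 0.006 0 0 0 0; 0 0 0.01 0 0 0 0; 0 0 0.01 0 0 0 0"

```text
time_s: 24.25
eef_pos: [504.7, 323.7, 32.4]
ee_rot: [0.002, 0.151, 0.988, 0.001]
force: [-3.8, -1.2, 6.2]
grip_width: 0.156
```

drive_tool --series "0 0 0 0 0 0 0.25; 0 0 0 0 0 0 0.3; 0 0 0 0 0 0 0.4; 0 0 0 0 0 0 0.5; 0 0 0 0 0 0 0.5" --newtons 20

```text
time_s: 24.75
eef_pos: [504.6, 323.7, 32.3]
ee_rot: [0.002, 0.151, 0.988, 0.001]
force: [0.3, 0.3, -0.5]
grip_width: 0.502
```

drive_tool --series "0 0 -0.05 0 0 0 0.5; 0 0 -0.2 0 0 0 0.5; 0 0 -0.5 0 0 0 0.5; 0 0 -0.8 0 0 0 0.5; 0 0 -1 0 0 0 0.5; 0 0 -1 0 0 0 0.5"

```text
time_s: 25.35
eef_pos: [505.6, 324.2, 156.5]
ee_rot: [0.005, 0.151, 0.988, 0.003]
force: [0.3, 0.1, 0.4]
grip_width: 0.497
```

```bash
python3 - <<'E'
from h import *
import pickle
s=telemetry.sense();print(s['eef_pos'],s['force'])
w=shot('wrist','w12.png');sd=shot('side','s12.png');t=shot('top','t12.png')
for p,fi in ((w,1),(sd,0),(t,0)):
    for n in ('probe','rest','board','nest'): print(n,[(np.round(d['rect']),round(d['confidence'],2)) for d in nets.spot_in(n,p)[:1]])
def ana(g):
    h=cv2.cvtColor(g,cv2.COLOR_BGR2HSV)
    y=cv2.inRange(h,(22,150,150),(35,255,255))[100:320,260:370];print('band',cv2.boundingRect(cv2.findNonZero(y)))
ana(cv2.imread('pics/w12.png'));ana(cv2.imread('pics/w4.png'))
d=cv2.absdiff(cv2.imread('pics/side.png'),cv2.imread('pics/s12.png')).max(2)
print('side diff rest',(d[310:360,290:370]>40).sum(),'rest of mat nest',(d[215:275,285:365]>40).sum())
for n,X in dict(tip=(401.8,356,43),end=(560,306.5,52),band0=(503.3-50*.9547,324.1+50*.2975,52)).items(): print(n,proj(w,X,True))
g=cv2.imread('pics/w12.png');h=cv2.cvtColor(g,cv2.COLOR_BGR2HSV)
nd=((h[...,2]>150)&(h[...,1]<40))[:130,300:335]
r=np.where(nd.sum(1)>=3)[0];print('tip row',r[:3],[(y,(np.where(nd[y])[0]+300).mean().round(1)) for y in (r[5],r[20],r[35])])
E
```

```text
[505.63606503 324.18700107 156.47185426] [0.31847196 0.05044866 0.43287814]
probe [(array([296.,  76., 325., 308.]), 0.63)]
rest [(array([282., 152., 341., 294.]), 0.55)]
board [(array([  1., 278.,  64., 389.]), 0.66)]
nest [(array([  1., 277.,  63., 390.]), 0.59)]
probe [(array([294., 316., 352., 341.]), 0.74)]
rest [(array([296., 326., 344., 354.]), 0.87)]
board [(array([303., 240., 354., 255.]), 0.65)]
nest [(array([290., 233., 356., 270.]), 0.9)]
probe [(array([169., 235., 196., 287.]), 0.74)]
rest [(array([180., 240., 204., 287.]), 0.89)]
board [(array([300., 224., 348., 285.]), 0.78)]
nest [(array([287., 216., 361., 298.]), 0.89)]
band (36, 63, 26, 22)
band (43, 72, 26, 22)
side diff rest 122 rest of mat nest 2691
tip [312.40742046  76.42961341]
end [312.63588094 309.07601194]
band0 [312.22334577 158.6120927 ]
tip row [77 78 79] [(np.int64(82), np.float64(307.0)), (np.int64(97), np.float64(307.0)), (np.int64(112), np.float64(308.0))]
```

drive_tool --series "0.3 0 -0.3 0 0 0 0.5; 0.7 0 -0.7 0 0 0 0.5; 1 0 -0.8 0 0 0 0.5; 1 0.4 -0.8 0 0 0 0.5; 1 0.8 -0.8 0 0 0 0.5; 1 0.8 -0.8 0 0 0 0.5"

```text
time_s: 26.7
eef_pos: [418.2, 454.5, 246.3]
ee_rot: [0.001, 0.15, 0.989, 0.001]
force: [0.1, 0.5, 0.0]
grip_width: 0.497
```

```bash
python3 - <<'E'
from h import *
s=telemetry.sense();print(s['time_s'],s['eef_pos'],s['force'])
for n,a in (('side','side'),('top','top')):
    p=shot(n,n+'13.png');A=cv2.imread(f'pics/{a}.png');Bm=cv2.imread(f'pics/{n}13.png')
    d=(cv2.absdiff(A,Bm).max(2)>60).astype(np.uint8)
    k,l,st,c=cv2.connectedComponentsWithStats(d)
    print(n,[list(x) for x in st[1:] if x[4]>12])
    h=[cv2.inRange(cv2.cvtColor(x,cv2.COLOR_BGR2HSV),(22,150,150),(35,255,255)) for x in (A,Bm)]
    R_=(slice(310,350),slice(325,350)) if n=='side' else (slice(255,285),slice(165,195))
    for x in h: q=cv2.findNonZero(x[R_]); print('probe band',None if q is None else (q.mean(0),len(q)))
    for o in ('board','connector_a','bracket'): print(o,[(np.round(d['rect']),round(d['confidence'],2)) for d in nets.spot_in(o,p)[:2]])
E
```

```text
26.7 [418.15798704 454.50181669 246.28805036] [0.11442003 0.54012396 0.02597719]
side [[np.int32(543), np.int32(45), np.int32(97), np.int32(109), np.int32(3408)], [np.int32(597), np.int32(55), np.int32(9), np.int32(15), np.int32(45)], [np.int32(480), np.int32(67), np.int32(66), np.int32(91), np.int32(1837)], [np.int32(563), np.int32(135), np.int32(5), np.int32(10), np.int32(25)], [np.int32(327), np.int32(137), np.int32(215), np.int32(139), np.int32(9950)], [np.int32(509), np.int32(137), np.int32(131), np.int32(248), np.int32(10046)], [np.int32(474), np.int32(143), np.int32(9), np.int32(17), np.int32(79)], [np.int32(441), np.int32(149), np.int32(34), np.int32(33), np.int32(490)], [np.int32(489), np.int32(187), np.int32(17), np.int32(29), np.int32(206)], [np.int32(466), np.int32(202), np.int32(28), np.int32(24), np.int32(263)], [np.int32(540), np.int32(208), np.int32(9), np.int32(4), np.int32(16)], [np.int32(516), np.int32(213), np.int32(92), np.int32(79), np.int32(3682)], [np.int32(301), np.int32(224), np.int32(39), np.int32(30), np.int32(327)], [np.int32(347), np.int32(235), np.int32
[... 1397 characters left out ...]
int32(13), np.int32(63)], [np.int32(287), np.int32(348), np.int32(140), np.int32(92), np.int32(6413)], [np.int32(145), np.int32(372), np.int32(185), np.int32(92), np.int32(7187)], [np.int32(0), np.int32(382), np.int32(63), np.int32(98), np.int32(3156)], [np.int32(411), np.int32(447), np.int32(41), np.int32(33), np.int32(755)], [np.int32(302), np.int32(464), np.int32(20), np.int32(16), np.int32(150)]]
probe band (array([[13.83333333, 19.16666667]]), 6)
probe band (array([[13.66666667, 19.44444444]]), 9)
board [(array([300., 225., 349., 285.]), 0.94)]
connector_a [(array([224., 311., 233., 325.]), 0.53), (array([372., 177., 381., 184.]), 0.43)]
bracket [(array([389., 316., 404., 335.]), 0.75)]
```

```bash
python3 -c "
from h import *
print(ctrl.finish_job())"
```

```text
the job is handed in; nothing more can be done
None
```

I pressed the board flush, touched the red, yellow and blue posts in that order, laid the probe back in its rest and handed the job in at about 27 s. No verdict was reported.

- **Board:** the fingertips stopped on it at z = 24.0 mm, the height of the nest's rim, with about 16 N. The picture taken afterwards showed it level in the pocket. I did not measure its height again at the end; the last networks' boxes put it where it was.
- **Touches:** each was felt for in small steps and held for about 0.5 s or more. The wrist force was about 3–5.5 N, against the 17 N limit. From the arm's pose, the tip was within about 1.5 mm of each post's axis. The contact picture for red suggested nearer 2 mm, and there was no contact picture for yellow or blue.
- **Probe in its rest:** on the way down it met resistance 1.8 mm higher than where I had gripped it, so it had probably tipped a little in the grip, and I released it there. In the last side and top pictures its yellow band is within about 0.3 pixel (roughly 1 mm) of where it started. One wrist picture, taken just after the lift, put the tip about 3 mm to one side; I took this to be the camera pose being slightly off.
- **Bystanders:** comparing the first and last pictures showed no change at them. The remaining differences are the arm, its shadow, the board, and a patch at a nest corner that I took for shadow, all judged from numbers because the picture limit was reached.

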